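Lock the scissors away in the safety box

ROBOT

A 6-joint arm with a two-finger parallel gripper is mounted at the origin on a cart in front of the work surface, level with it; the furniture and walls round the work are solid. World frame = base frame: x ahead of the robot, y to its left, z up, the work surface at z = 0. Lengths are in m, angles in rad, forces in N, time in s.
With the tool pointing down it reaches from about 0.25 to 0.775 m from the base axis. Payload 4 kg.
Tool frame: the origin (TCP) lies midway between the tips of the shut fingers; the grasp point (between the pads) lies 19 mm behind it; z points along the fingers, y is the line along which they close (so a half turn about z gives the same grasp; the last joint's range is limited). The gripper opens to 94 mm and grips with 3 to 60 N. Pads are 16 mm wide; open, the fingers measure 119 mm over their backs; the gripper's body (75 mm by 177 mm) begins 78 mm behind the grasp point.
Start: joints at [-1.414, 0.087, 1.371, -0, 1.684, -0.103], TCP at [0.141, -0.532, 0.206] pointing down, gripper open.
Joint ranges: [-3.1, 3.1], [-0.76, 2.03], [0.27, 2.55], [-1.08, 4.22], [0.17, 2.65], [-2.57, 2.57]. Speed limits (rad/s): [2.79, 2.79, 3.14, 3.14, 3.14, 3.14].

INTERFACE

Orientations are given as [roll, pitch, yaw] about the fixed x, y, z axes, in that order (R = Rz(yaw) Ry(pitch) Rx(roll)).
In Python, from bench import robot gives the robot as it stands. The module is installed in compiled form; this text tells all that it offers.
- The arm moves only by the tool arm_command, never from a script. Its argument "targets" is a list of rows, each a list of 4 numbers: the shift along the world's x, y, z as a fraction of full scale, then the turn about the world's z as a fraction of full scale. A call has 1 to 8 rows; each row is the pose to reach, as a shift and turn from the pose commanded when the call began; what a row does not reach only later rows make up. Full scale, the value 1, is 0.5 m for a shift and 120 degrees for a turn. A row lasts 1/12 s, in which the tool goes at most 41.7 mm and 7.16 degrees, less where a joint would pass 70% of its speed; a pose out of reach is approached as far as the arm can. A call with a number of a shift or a turn outside -1 to 1 is refused whole. A call with a gripper value outside its range is refused whole. "claw" is the closure, from 0 (fully open) to 1 (shut), set as the call begins (left out, the last holds). The fingers move at their own pace and stop on an object; the grip force is fixed at half the most. Time passes only in rows, so rows that repeat a pose let the fingers close. It gives the time, the measured TCP pose, the force, the opening and the grip force at its end, in the units of the state.
- robot.get_obs(): the state, without advancing time (a new reading comes with each control period).
- robot.snapshot(name): name is "scene" or "top" or "wrist"; returns the picture (400x640x3 uint8, red, green, blue); there is no depth.
- robot.camera_info(name): a dict with "vfov" (degrees; the focal length in pixels is half the picture's height over the tangent of half this angle, whatever the lens; pixels are square), "cx", "cy" (the principal point, pixels), "k1" (the pictures are not rectified: a ray, as slopes to the right and down, at radius r is drawn at 1 + k1 r^2 times it, then the intrinsics apply), "extrinsics" (4x4, takes a point from camera to world coordinates); the wrist camera has in their place "T_tool_cam" (4x4, takes a point from camera to tool coordinates, whose origin is the TCP and whose axes are the flange's). Camera axes: x right, y up, looking along -z (the intrinsics and any distortion apply to the point x, -y, -z); pixel columns grow to the right and rows downward; lengths in m; the calibration is good to about 2 mm. A picture is of the moment at which its call begins: read the wrist's pose just before it. camera_info takes no time and is no camera call.
- robot.close_job(): hands the job in; it is judged then, once.
The state is a dict: "time": time; "joint_positions": joint angles; "qvel": joint speeds; "joint_torque": joint torques, N m; "tool_pos": TCP position; "ee_rot": TCP orientation; "wrist_force": force on the tool from outside, world axes, zero at the start; "wrist_torque": the same for the moment, N m; "width": finger opening in m; "finger_force": force on a finger pad.
Only numpy, scipy, OpenCV 4.12 (cv2) and the standard library are available. Lean on these libraries where they do the work, as an engineer would, in place of code of your own. Each camera call takes 0.05 s, during which the arm holds its last target. There are 200 camera calls.

TASK

Make the worktop child-safe: lay the red-handled scissors, in their black blade guard, in the open wooden safety box that already holds the matches, and shut its lid. The lid rests a few millimetres high on a springy rubber seal, so press it down flush and slide its bolt fully home through the keeper, so that the lid stays shut when you let go. Leave the onion, the spice jar and the bowl of pasta where they stand.

Things in the scene. Friction and masses are not known exactly. Their poses are not given: they have to be found in the camera images.
- safety_box: light birch box, fixed, 250 (x) x 300 (y) x 80 mm high; origin at the centre of its underside, z up, front = -x side. Walls 12 mm, inner floor 10 mm above the worktop. A fixed front rail, flush with the closed lid, covers x -125 to -70 mm; the hatch opening runs from x -58 (rubber seal on a ledge just before it) to +107 mm and y -138 to +138 mm; inside 226 x 276 mm, 58 mm high
- box_floor (a point): point on the inner floor in the middle of the hatch opening, at (20, 0, 10) mm in the box's frame
- lid_hinge (a point): point on the lid's hinge line, in the middle, at (107, 0, 80) mm in the box's frame; the hinge line runs along the box's y axis
- lid_board (a joint): lid angle: 0 = shut flush with the front rail, 1.57 = upright, 1.75 = leaning back on its stop (stays open there). Birch board 175 mm from hinge line to free edge, 272 mm wide, 12 mm thick; soft-close hinges, it sinks shut slowly once past upright. Unbolted it rests on the springy seal at about 0.04 (edge 7 mm high); about 7 N down on the bolt's knob presses it to 0
- lid_edge (a point): middle of the lid's free edge, on its outer (upper) face; 175 mm from the hinge line. The outer face looks up when the lid is shut and away from the robot when it is open
- bolt_rod (a joint): travel of the bolt along the lid (m): 0 = drawn back, 0.040 = fully home against its stop. It moves from the hinge towards the lid's free edge, that is to the box's -x when the lid is shut; friction about 1.5 N. From about 0.012 on the nose meets the keeper, which it can enter only when the lid is pressed down to below about 0.01
- bolt_knob (a point): grip point on the axis of the bolt's upright black knob (17 mm diameter, from 18 to 38 mm above the lid's outer face; this point 30 mm above it). Steel guide straps, 18.5 mm high and 20 mm wide, stay 20 mm or more clear of the knob's axis before and behind it; the mounting plate under the rod is 34 mm wide, 2 mm thick
- bolt_nose (a point): round front end of the bolt's steel rod (10 mm thick, its axis 9 mm above the lid's outer face); 4 mm short of the lid's free edge when drawn back, 36 mm past it when home
- keeper_mid (a point): middle of the keeper's opening: a steel staple on the front rail, opening 14 mm wide, reaching 15.5 mm above the rail, 11 mm long; its top is 18.5 mm above the rail
- red_scissors: closed scissors with red handles, their blades in a black blade guard, lying flat: 87 (x) x 206 (y) x 14 mm, 125 g; origin on the underside, centred in x. The guard, a plain bar 28 mm wide and 14 mm high with rounded edges, fixed to the scissors, runs from y -108 to +26 mm; the handle loops (9 mm high) fill y +37 to +98 mm, x -42 to +42 mm. Balance point at y +8 mm
- matches: blue matchbox, 39 x 50 x 32 mm, lying in the left rear corner of the box; origin at the centre of its underside
- onion: brown onion, 75 mm thick and 77 mm high, left of the box; origin under its centre
- spice_jar: spice jar with a black cap, 40 mm in diameter, 105 mm high, standing left of and behind the box; origin under its centre
- pasta_bowl: small white bowl with dry pasta, 98 mm in diameter, 61 mm high, standing behind the scissors; origin under its centre

How it is judged:
By the outcome, as a careful person would: the job done as asked, in the order asked, and still so for the second after the job is handed in, with the robot touching nothing.
It also fails if it takes over 50 s, if anything falls off the work surface, if the arm or the gripper's body presses on something with over 40 N, if the wrist force passes 120 N, or if a joint passes its speed limit or range.

## Working session

There is one attempt and no reset: what is moved stays moved. The work goes in short steps, Python scripts to look and compute and a tool call to move; the robot and the scene stay as the last step left them, time stands still between calls to the robot, and variables do not carry over. Pictures are saved under pics/ and viewed, at most 10 in all, crops included, and the job is handed in when it is done.

Besides the shell and the picture viewer there is one more tool, called after "Emit:" by a JSON object that holds its "fn" and its "kwargs". arm_command: Moves the arm, as the interface text tells. Shift numbers are shares of 0.5 m and turn numbers shares of 120 degrees, none past 1 either way. Its arguments: {"type":"object","properties":{"targets":{"type":"array"},"claw":{"type":"number"}},"required":["targets"]}

```bash
mkdir -p pics; cat > h.py <<'E'
import numpy as np, cv2
from bench import robot
def K(i): 
    f=200/np.tan(np.radians(i['vfov'])/2); return np.array([[f,0,i['cx']],[0,f,i['cy']],[0,0,1.]])
def ext(n):
    i=robot.camera_info(n)
    if 'extrinsics' in i: return np.array(i['extrinsics'])
    from scipy.spatial.transform import Rotation as R
    o=robot.get_obs(); T=np.eye(4); T[:3,3]=o['tool_pos']; T[:3,:3]=R.from_euler('xyz',o['ee_rot']).as_matrix()
    return T@np.array(i['T_tool_cam'])
def rays(n,uv,T=None):
    i=robot.camera_info(n); T=ext(n) if T is None else T
    p=cv2.undistortPoints(np.array(uv,float).reshape(-1,1,2),K(i),np.array([i['k1'],0,0,0,0])).reshape(-1,2)
    d=np.c_[p[:,0],-p[:,1],-np.ones(len(p))]@T[:3,:3].T
    return T[:3,3],d
def onz(n,uv,z,T=None):
    c,d=rays(n,uv,T); return c+d*((z-c[2])/d[:,2])[:,None]
def proj(n,P,T=None):
    i=robot.camera_info(n); T=ext(n) if T is None else T
    q=(np.atleast_2d(P)-T[:3,3])@T[:3,:3]; s=np.c_[q[:,0],-q[:,1]]/-q[:,2:]
    s=s*(1+i['k1']*(s**2).sum(1))[:,None]; k=K(i); return s*k[0,0]+k[:2,2]
def snap(n,f):
    T=ext(n); im=robot.snapshot(n)[:,:,::-1].copy(); cv2.imwrite('pics/'+f,im); np.save('pics/'+f+'.npy',T); return im,T
E
python3 - <<'E'
from h import *
for n in('scene','top'):
    snap(n,n+'1.png'); i=robot.camera_info(n); print(n,i)
print(robot.get_obs())
E
```

```text
scene {'vfov': 51.652294593891526, 'cx': 321.49492295577795, 'cy': 201.12823072989295, 'k1': 0.03495353700528137, 'extrinsics': array([[ 0.58916076,  0.35433316, -0.72618015, -0.49165024],
       [-0.80800708,  0.26254322, -0.52744253, -0.73144833],
       [ 0.0037633 ,  0.89750714,  0.44098386,  0.74731929],
       [ 0.        ,  0.        ,  0.        ,  1.        ]])}
top {'vfov': 43.2419598726181, 'cx': 318.66463307678004, 'cy': 202.20489588085601, 'k1': -0.06914504617226902, 'extrinsics': array([[ 0.00500701,  0.98537357, -0.17033453,  0.33122512],
       [-0.99989432,  0.00725819,  0.01259607,  0.05965732],
       [ 0.01364816,  0.17025346,  0.98530578,  1.44837089],
       [ 0.        ,  0.        ,  0.        ,  1.        ]])}
{'time': 0.1, 'joint_positions': array([-1.41413130e+00,  8.79245457e-02,  1.37209100e+00,  9.31289663e-06,
        1.68358652e+00, -1.03103075e-01]), 'qvel': array([-0.00055324, -0.00195784, -0.00273666, -0.00083827,  0.00167574,
       -0.00015756]), 'joint_torque': array([ 2.66526229e-03, -3.41249371e+01, -3.03302050e+01,  7.20847305e-02,
        3.03969299e-02, -8.84559677e-05]), 'tool_pos': array([ 0.14119199, -0.53106623,  0.20440362]), 'ee_rot': array([-3.13959487e+00, -2.16015411e-04,  2.59768921e-01]), 'wrist_force': array([-0.78487111,  0.66883574, -0.37809045]), 'wrist_torque': array([ 0.00574938, -0.00515173, -0.00655121]), 'finger_force': 0.0, 'width': 0.09386291497323478}
```

View pics/top1.png

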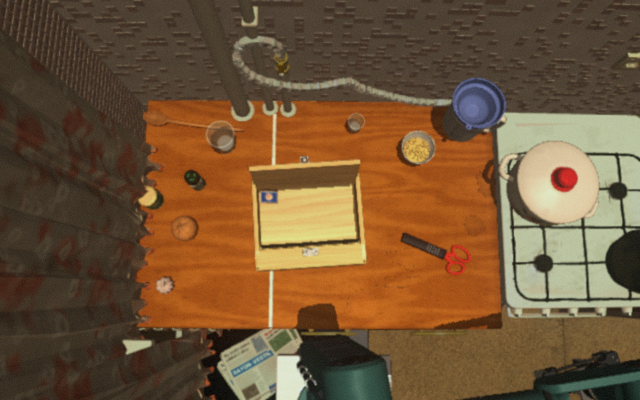

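View pics/scene1.png

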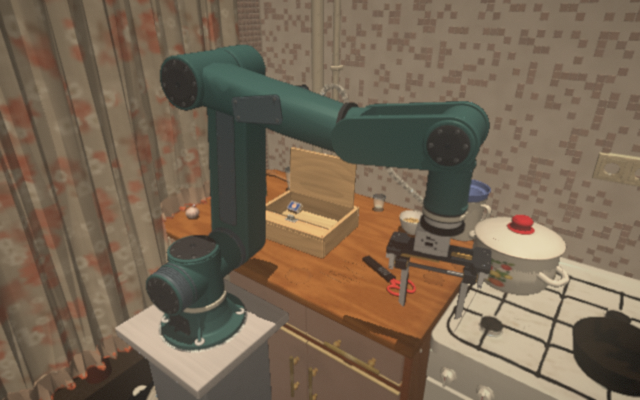

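The top view shows the box at about (308,218), its keeper at (310,252), and the scissors with the guard at (402,237)–(445,257) and handles at (456,260). The bowl is at (418,148). Next I measure these, using an enlarged crop.

```bash
python3 - <<'E'
from h import *
im=cv2.imread('pics/top1.png')
h=cv2.cvtColor(im,cv2.COLOR_BGR2HSV)
def roi(m,a,b,c,d):
    z=np.zeros_like(m); z[b:d,a:c]=m[b:d,a:c]; return z
red=roi(cv2.inRange(h,(0,170,120),(6,255,255))|cv2.inRange(h,(172,150,120),(180,255,255)),430,235,480,285)
blk=roi(cv2.inRange(h,(0,0,0),(180,255,60)),395,228,450,262)
for nm,m,z in(('red',red,.009),('blk',blk,.014)):
    p=cv2.findNonZero(m); r=cv2.minAreaRect(p); b=cv2.boxPoints(r); print(nm,len(p),r); print(onz('top',b,z).round(4)); print('mean',onz('top',p.reshape(-1,2).mean(0),z).round(4))
print('bowl',onz('top',[(418,148)],.06).round(3),'box corners guess',onz('top',[(257,270),(367,264)],.08).round(3), onz('top',[(310,251)],.09).round(3))
c=im[150:285,235:485]; cv2.imwrite('pics/c1.png',cv2.resize(c,None,fx=3.2,fy=3.2,interpolation=cv2.INTER_CUBIC))
E
```

```text
red 313 ((455.64703369140625, 259.58819580078125), (24.352798461914062, 28.81175994873047), 30.963754653930664)
[[ 0.3986 -0.3     0.009 ]
 [ 0.4695 -0.3455  0.009 ]
 [ 0.4335 -0.4051  0.009 ]
 [ 0.3631 -0.3591  0.009 ]]
mean [[ 0.4163 -0.3536  0.009 ]]
blk 84 ((422.77215576171875, 245.30654907226562), (45.29252624511719, 7.615557670593262), 23.629377365112305)
[[ 0.472  -0.1934  0.014 ]
 [ 0.4921 -0.2026  0.014 ]
 [ 0.4405 -0.3211  0.014 ]
 [ 0.4205 -0.3116  0.014 ]]
mean [[ 0.4654 -0.2469  0.014 ]]
bowl [[ 0.731 -0.242  0.06 ]] box corners guess [[ 0.381  0.207  0.08 ]
 [ 0.399 -0.089  0.08 ]] [[0.433 0.065 0.09 ]]
```

View pics/c1.png

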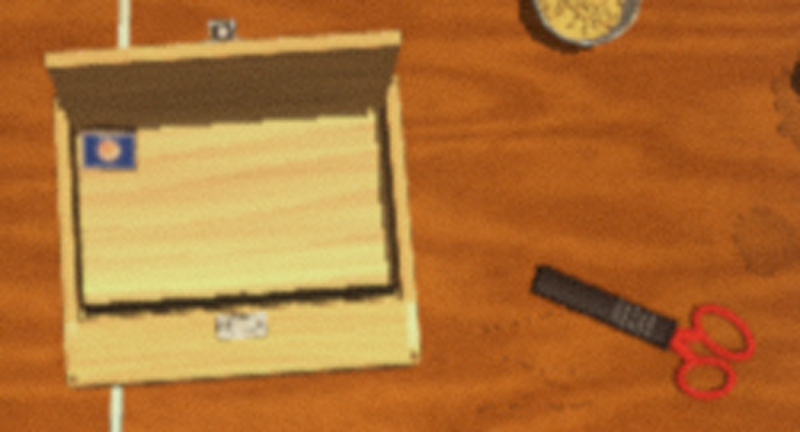

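The crop shows the box's front top corners at crop (70,384) and (419,361) and the keeper at (242,325). The knob sits behind the lid edge at (222,30), and the matches are at (108,150). The scissors' guard runs from (540,278) to (672,335).

The front edge measures 297 mm (300 expected) and the guard 129 mm (134 expected), so these values are consistent. I'll move above the scissors' balance point at about (0.436, -0.304).

Emit:
{"fn": "arm_command", "kwargs": {"targets": [[0.589,0.453,0,0.429],[0.589,0.453,0,0.429],[0.589,0.453,0,0.429],[0.589,0.453,0,0.429],[0.589,0.453,0,0.429],[0.589,0.453,0,0.429],[0.589,0.453,0,0.429],[0.589,0.453,0,0.429]], "claw": 0}}

```text
time: 0.77
tool_pos: [0.4066, -0.3266, 0.2051]
ee_rot: [-3.141, -0.0, 1.163]
wrist_force: [0.3, -0.1, 0.1]
width: 0.094
finger_force: 0.0
```

Emit:
{"fn": "arm_command", "kwargs": {"targets": [[0.058,0.044,-0.06,0],[0.058,0.044,-0.06,0],[0.058,0.044,-0.06,0]]}}

```text
time: 1.02
tool_pos: [0.4344, -0.3039, 0.1725]
ee_rot: [-3.136, -0.002, 1.162]
wrist_force: [-0.1, 0.1, -0.4]
width: 0.0937
finger_force: 0.0
```

```bash
python3 - <<'E'
from h import *
im,T=snap('wrist','w1.png'); top,_=snap('top','top2.png')
o=robot.get_obs(); print(o['tool_pos'],o['ee_rot'])
h=cv2.cvtColor(im,cv2.COLOR_BGR2HSV)
red=cv2.inRange(h,(0,170,100),(6,255,255))|cv2.inRange(h,(172,150,100),(180,255,255))
p=cv2.findNonZero(red); print(len(p)); print(onz('wrist',cv2.boxPoints(cv2.minAreaRect(p)),.009,T).round(4))
print(proj('wrist',[[.482,-.198,.014],[.4356,-.3045,.014]],T))
E
```

```text
[ 0.43385568 -0.30664745  0.17521032] [-3.14032925e+00  5.06103475e-04  1.15821447e+00]
2156
[[ 0.3626 -0.3562  0.009 ]
 [ 0.4004 -0.299   0.009 ]
 [ 0.4699 -0.3437  0.009 ]
 [ 0.4349 -0.4032  0.009 ]]
[[321.65641225  67.44229323]
 [321.16352051 188.63098231]]
```

View pics/w1.png

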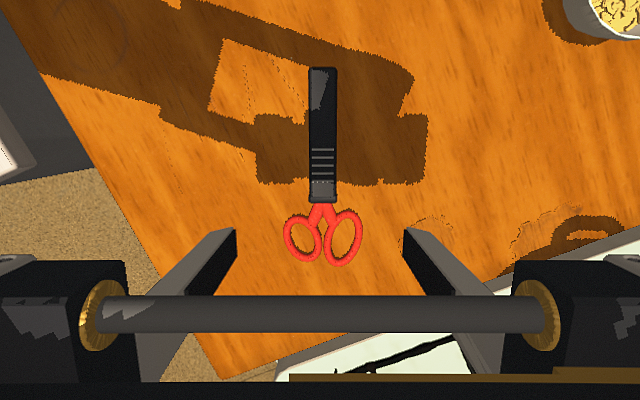

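The wrist view shows the guard lying straight along the image column at u≈323, from v=68 to v=203, with the handles below it. It agrees with the top view to about 2 mm. Descending.

Emit:
{"fn": "arm_command", "kwargs": {"targets": [[0.003,0.004,-0.346,0],[0.003,0.004,-0.346,0],[0.003,0.004,-0.346,0],[0.003,0.004,-0.346,0],[0.003,0.004,-0.346,0],[0.003,0.004,-0.346,0],[0.003,0.004,-0.346,0]]}}

```text
time: 1.7
tool_pos: [0.4353, -0.3061, 0.0034]
ee_rot: [3.141, 0.001, 1.156]
wrist_force: [0.4, -1.5, 0.2]
width: 0.0938
finger_force: 0.0
```

Emit:
{"fn": "arm_command", "kwargs": {"targets": [[0,0,0,0],[0,0,0,0],[0,0,0,0],[0,0,0,0],[0,0,0,0],[0,0,0,0],[0,0,0,0],[0,0,0,0]], "claw": 1}}

```text
time: 2.37
tool_pos: [0.436, -0.3042, 0.0025]
ee_rot: [3.142, 0.0, 1.158]
wrist_force: [0.3, 0.2, 0.4]
width: 0.0439
finger_force: 0.0
```

Emit:
{"fn": "arm_command", "kwargs": {"targets": [[0,0,0,0],[0,0,0,0],[0,0,0,0],[0,0,0,0],[0,0,0,0],[0,0,0,0]]}}

```text
time: 2.87
tool_pos: [0.436, -0.3043, 0.0024]
ee_rot: [3.142, -0.0, 1.158]
wrist_force: [0.5, 0.4, -0.7]
width: 0.0275
finger_force: 30.0
```

Emit:
{"fn": "arm_command", "kwargs": {"targets": [[0,0,0.08,0],[0,0,0.16,0],[0,0,0.24,0],[0,0,0.32,0],[0,0,0.36,0],[0,0,0.36,0],[0,0,0.36,0]]}}

```text
time: 3.45
tool_pos: [0.4363, -0.3047, 0.1832]
ee_rot: [3.139, 0.001, 1.158]
wrist_force: [-0.3, 0.3, -2.3]
width: 0.0275
finger_force: 30.0
```

```bash
python3 - <<'E'
from h import *
im,T=snap('wrist','w2.png'); top,_=snap('top','top3.png')
o=robot.get_obs(); print(o['tool_pos'],o['ee_rot'],o['width'],o['wrist_force'])
# box: refine rail corners by colour mask in top
for nm in('top1.png','top3.png'):
    im=cv2.imread('pics/'+nm); print(im[[266,258,262,255],[262,262,360,340]].tolist())
c=top[150:285,235:395]; cv2.imwrite('pics/c2.png',np.hstack([cv2.resize(c,(480,405),interpolation=cv2.INTER_CUBIC),cv2.resize(cv2.imread('pics/w2.png'),(320,405))]))
E
```

```text
[ 0.43493    -0.30342015  0.17965019] [-3.13698751e+00 -1.40918572e-03  1.15831343e+00] 0.02780554360093496 [-0.26401408  0.44268369 -1.59397239]
[[115, 202, 226], [106, 194, 222], [110, 196, 219], [118, 206, 226]]
[[120, 214, 233], [120, 211, 234], [122, 211, 233], [126, 217, 234]]
```

View pics/c2.png

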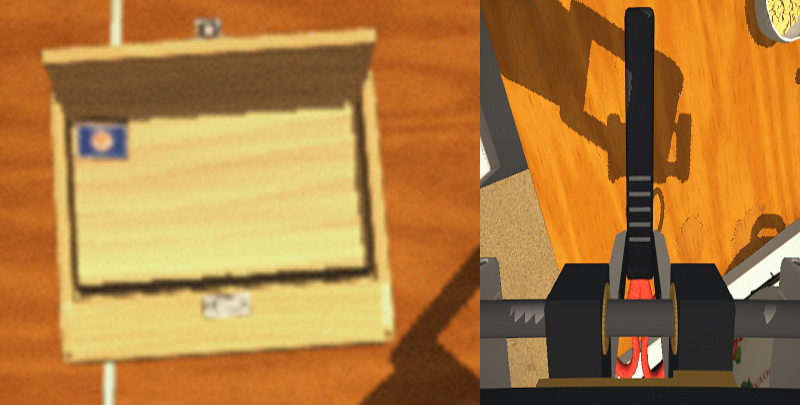

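The scissors are held straight by the guard, and the box is unobstructed in the top view (rail corners at crop (64,360) and (393,339)). I'll fit the box's edge lines to refine its pose.

```bash
python3 - <<'E'
from h import *
im=cv2.imread('pics/top1.png'); h=cv2.cvtColor(im,cv2.COLOR_BGR2HSV)
m=cv2.inRange(h,(14,40,130),(32,190,255)); m[:,:245]=0; m[:,380:]=0; m[:150]=0; m[280:]=0
F=[(u,np.nonzero(m[:,u])[0].max()+.5) for u in range(264,360)]
R=range(215,258); L=[(np.nonzero(m[v])[0].min()-.5,v) for v in R]; Rt=[(np.nonzero(m[v])[0].max()+.5,v) for v in R]
def fit(p):
    P=onz('top',p,.08)[:,:2].astype(np.float32); a=cv2.fitLine(P,cv2.DIST_HUBER,0,.001,.001).ravel(); return a
f,l,r=map(fit,(F,L,Rt)); print(f,l,r)
def X(a,b):
    t=np.linalg.solve(np.c_[a[:2],-b[:2]],b[2:]-a[2:]); return a[2:]+t[0]*a[:2]
a,b=X(f,l),X(f,r); print('corners',a,b,np.linalg.norm(a-b)); d=(a-b)/np.linalg.norm(a-b); yaw=np.arctan2(-d[0],d[1])
o=(a+b)/2+.125*np.array([d[1],-d[0]]); print('yaw',yaw,'origin',o, 'l/r dirs',np.arctan2(*l[1::-1]),np.arctan2(*r[1::-1]))
c,s=np.cos(yaw),np.sin(yaw); B=np.eye(3); B[:2,:2]=[[c,-s],[s,c]]; B[:2,2]=o; np.save('B.npy',B)
blue=cv2.inRange(h,(100,120,60),(130,255,255)); blue[:180]=0; blue[215:]=0; blue[:,:255]=0; blue[:,290:]=0
p=cv2.findNonZero(blue).reshape(-1,2).mean(0); print('matches box frame',np.linalg.inv(B)@np.r_[onz('top',p,.042)[0][:2],1])
print('keeper',np.linalg.inv(B)@np.r_[onz('top',[(310.3,251.5)],.095)[0][:2],1],'knob raw',p)
for q in([-.005,.010],[.165,-.06]): print(q,B@np.r_[q,1])
E
```

```text
[ 0.07805121 -0.9969494   0.38970318  0.04380876] [0.9981239  0.06122641 0.47302395 0.22004332] [ 0.9970889   0.07624774  0.46576113 -0.08482458]
corners [0.37636995 0.21411443] [ 0.4001666  -0.08984061] 0.30488512
yaw 0.07813066 origin [0.51288694 0.07189331] l/r dirs 0.06126473 0.07632181
matches box frame [0.08511772 0.10685907 1.        ]
keeper [-0.08219219 -0.00139483  1.        ] knob raw [268.06666667 196.6       ]
[-0.005, 0.01] [0.50712168 0.08147255 1.        ]
[0.165, -0.06] [0.68206666 0.0249548  1.        ]
```

Emit:
{"fn": "arm_command", "kwargs": {"targets": [[0.147,0.722,0,0.231],[0.147,0.722,0,0.231],[0.147,0.722,0,0.231],[0.147,0.722,0,0.231],[0.147,0.722,0,0.231],[0.147,0.722,0,0.231],[0.147,0.722,0,0.231],[0.147,0.722,0,0.231]]}}

```text
time: 4.22
tool_pos: [0.5008, 0.0244, 0.1791]
ee_rot: [-3.136, -0.001, 1.642]
wrist_force: [0.8, -0.1, -2.1]
width: 0.0278
finger_force: 30.0
```

```bash
python3 - <<'E'
from h import *
o=robot.get_obs(); print(o['tool_pos'],o['ee_rot'],o['width'])
E
```

```text
[0.50083063 0.02436423 0.17908804] [-3.13587218e+00 -6.65426071e-04  1.64186988e+00] 0.027801622626097294
```

Emit:
{"fn": "arm_command", "kwargs": {"targets": [[0.015,0.066,-0.06,0],[0.015,0.066,-0.06,0],[0.015,0.066,-0.06,0]]}}

```text
time: 4.47
tool_pos: [0.5069, 0.0569, 0.1471]
ee_rot: [-3.131, -0.0, 1.646]
wrist_force: [-0.1, 1.1, -1.4]
width: 0.0276
finger_force: 30.0
```

```bash
python3 - <<'E'
from h import *
im,T=snap('wrist','w3.png'); snap('top','top4.png'); o=robot.get_obs(); print(o['tool_pos'],o['ee_rot'])
B=np.load('B.npy')
# overlay predicted opening corners at z=.08
for q in [(-.058,.138),(-.07,.138),(.107,.138),(-.125,.15),(-.082,0)]:
    w=B@np.r_[q,1]; u=proj('wrist',[[w[0],w[1],.08]],T)[0]; print(q,u.round(1)); cv2.circle(im,tuple(int(x) for x in u),4,(255,0,255),1)
cv2.imwrite('pics/w3o.png',im)
E
```

```text
[0.50892092 0.05468439 0.15054948] [-3.13757096e+00  6.22987968e-04  1.64208581e+00]
(-0.058, 0.138) [241.2 -15.1]
(-0.07, 0.138) [222.8 -15.1]
(0.107, 0.138) [497.  -17.6]
(-0.125, 0.15) [135.6 -36.4]
(-0.082, 0) [219.9 192.7]
```

View pics/w3o.png

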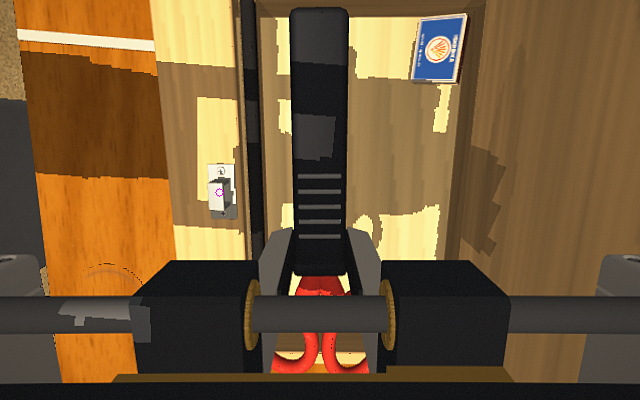

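The wrist view shows the predicted keeper point at (220,193) sitting on the real keeper. The guard is parallel to the opening, with the rail edge at u≈245 and the matches at (438,48) well clear. Descending into the box.

Emit:
{"fn": "arm_command", "kwargs": {"targets": [[0.004,0.002,-0.07,0],[0.004,0.002,-0.14,0],[0.004,0.002,-0.2,0],[0.004,0.002,-0.24,0],[0.004,0.002,-0.265,0],[0.004,0.002,-0.276,0],[0.004,0.002,-0.276,0],[0.004,0.002,-0.276,0]]}}

```text
time: 5.23
tool_pos: [0.513, 0.0552, 0.0156]
ee_rot: [3.139, 0.0, 1.64]
wrist_force: [0.1, 0.9, -0.9]
width: 0.0276
finger_force: 30.0
```

Emit:
{"fn": "arm_command", "kwargs": {"targets": [[0,0,0,0],[0,0,0,0],[0,0,0,0],[0,0,0,0],[0,0,0,0]], "claw": 0.5}}

```text
time: 5.65
tool_pos: [0.5124, 0.0564, 0.0151]
ee_rot: [3.14, 0.0, 1.642]
wrist_force: [0.1, 0.7, 0.2]
width: 0.0471
finger_force: 0.0
```

Emit:
{"fn": "arm_command", "kwargs": {"targets": [[0,0,0.08,0],[0,0,0.16,0],[0,0,0.24,0],[0,0,0.32,0],[0,0,0.4,0],[0,0,0.48,0],[0,0,0.56,0],[0,0,0.57,0]]}}

```text
time: 6.32
tool_pos: [0.5143, 0.0565, 0.3088]
ee_rot: [3.126, 0.001, 1.642]
wrist_force: [1.0, 0.0, 1.0]
width: 0.0474
finger_force: 0.0
```

```bash
python3 - <<'E'
from h import *
im,T=snap('wrist','w4.png'); o=robot.get_obs(); print(o['tool_pos'],o['ee_rot'],o['width'])
E
```

```text
[0.51402928 0.05640453 0.30642021] [3.12907730e+00 8.84405745e-04 1.64232863e+00] 0.04649802858794339
```

View pics/w4.png

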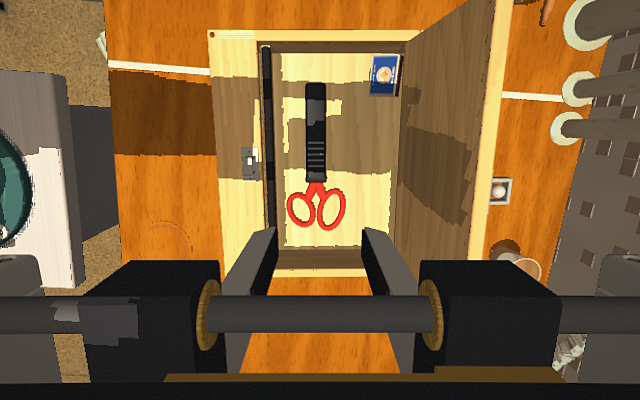

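The scissors lie flat at (316,155), fully inside the opening and clear of the matches. The lid edge is at u≈490, with the knob behind it at (500,190). Next I rotate the gripper, shut it and go behind the lid, to the right of the knob.

Emit:
{"fn": "arm_command", "kwargs": {"targets": [[0.341,-0.055,0,-0.75],[0.341,-0.055,0,-0.75],[0.341,-0.055,0,-0.75],[0.341,-0.055,0,-0.75],[0.341,-0.055,0,-0.75],[0.341,-0.055,0,-0.75],[0.341,-0.055,0,-0.75],[0.341,-0.055,0,-0.75]], "claw": 1}}

```text
time: 7.03
tool_pos: [0.6827, 0.0288, 0.2959]
ee_rot: [-3.138, 0.004, 0.636]
wrist_force: [0.2, 0.0, 0.7]
width: 0.0007
finger_force: 0.0
```

Emit:
{"fn": "arm_command", "kwargs": {"targets": [[0,0,0,-0.06],[0,0,0,-0.12],[0,0,0,-0.18],[0,0,0,-0.24],[0,0,0,-0.273],[0,0,0,-0.273]]}}

```text
time: 7.53
tool_pos: [0.6821, 0.0289, 0.2971]
ee_rot: [-3.141, 0.004, 0.069]
wrist_force: [0.3, -0.7, 0.7]
width: 0.0003
finger_force: 0.0
```

```bash
python3 - <<'E'
from h import *
o=robot.get_obs(); print(o['tool_pos'],o['ee_rot'],o['width'])
im=cv2.imread('pics/w4.png'); T=np.load('pics/w4.png.npy'); B=np.linalg.inv(np.load('B.npy'))
for uv,z in(((490,190),.254),((500,190),.23),((430,170),.08)): print(uv,B@np.r_[onz('wrist',[uv],z,T)[0][:2],1])
E
```

```text
[0.68212195 0.02887456 0.29708252] [-3.14133407  0.0036255   0.06937685] 0.000321548450407841
(490, 190) [0.12284491 0.00229303 1.        ]
(500, 190) [ 0.14355922 -0.00276666  1.        ]
(430, 170) [ 0.13956512 -0.00813099  1.        ]
```

Emit:
{"fn": "arm_command", "kwargs": {"targets": [[0,0,-0.08,0],[0,0,-0.16,0],[0,0,-0.17,0],[-0.02,0,-0.17,0],[-0.04,0,-0.17,0],[-0.055,0,-0.17,0],[-0.07,0,-0.17,0],[-0.085,0,-0.17,0]]}}

```text
time: 8.2
tool_pos: [0.6405, 0.0285, 0.2159]
ee_rot: [3.141, -0.003, 0.071]
wrist_force: [1.7, -0.0, 0.9]
width: 0.0007
finger_force: 0.6
```

Emit:
{"fn": "arm_command", "kwargs": {"targets": [[-0.02,0,0,0],[-0.04,0,0,0],[-0.06,0,0,0],[-0.08,0,0,0],[-0.1,0,0,0],[-0.12,0,0,0],[-0.14,0,0,0],[-0.14,0,0,0]]}}

```text
time: 8.87
tool_pos: [0.569, 0.0289, 0.2158]
ee_rot: [3.141, -0.001, 0.071]
wrist_force: [-0.0, -0.4, 0.8]
width: 0.0005
finger_force: 0.0
```

```bash
python3 - <<'E'
from h import *
im,T=snap('top','top5.png'); o=robot.get_obs(); print(o['tool_pos'],o['wrist_force'])
s,_=snap('scene','s2.png')
cv2.imwrite('pics/c5.png',np.hstack([cv2.resize(im[100:300,220:420],(400,400)),cv2.resize(s[120:280,230:390],(400,400))]))
E
```

```text
[0.56969682 0.02885895 0.21566891] [-0.46489536  0.15352413 -0.42949869]
```

View pics/c5.png

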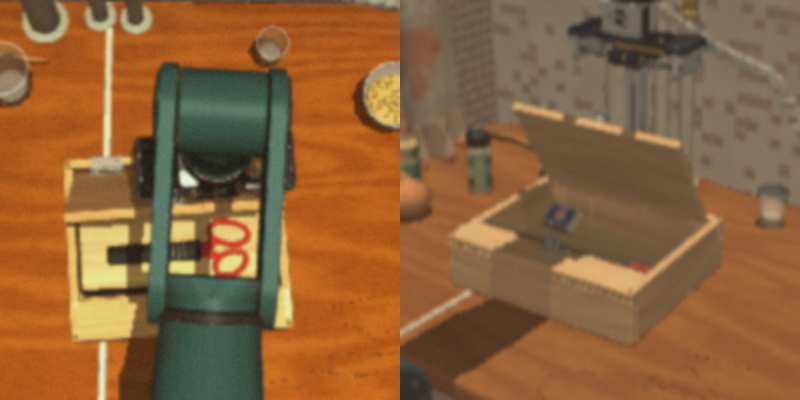

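The lid is past upright and sinking (left picture: its edge at crop y≈215). I'll withdraw upward, then wait above the front for it to settle.

Emit:
{"fn": "arm_command", "kwargs": {"targets": [[0,0,0.08,0],[0,0,0.16,0],[0,0,0.18,0],[-0.08,0.04,0.18,0],[-0.16,0.08,0.18,0],[-0.22,0.08,0.18,0],[-0.22,0.08,0.18,0],[-0.22,0.08,0.18,0]], "claw": 0.55}}

```text
time: 9.63
tool_pos: [0.4595, 0.0692, 0.3055]
ee_rot: [3.141, -0.003, 0.071]
wrist_force: [0.7, 0.3, 0.3]
width: 0.0419
finger_force: 0.0
```

Emit:
{"fn": "arm_command", "kwargs": {"targets": [[0,0,0,0],[0,0,0,0],[0,0,0,0],[0,0,0,0],[0,0,0,0],[0,0,0,0],[0,0,0,0],[0,0,0,0]]}}

```text
time: 10.3
tool_pos: [0.4601, 0.0687, 0.3044]
ee_rot: [3.142, 0.0, 0.07]
wrist_force: [-1.4, 0.5, 0.1]
width: 0.0424
finger_force: 0.0
```

Emit:
{"fn": "arm_command", "kwargs": {"targets": [[0,0,0,0],[0,0,0,0],[0,0,0,0],[0,0,0,0],[0,0,0,0],[0,0,0,0],[0,0,0,0],[0,0,0,0]]}}

```text
time: 10.97
tool_pos: [0.46, 0.0688, 0.3045]
ee_rot: [3.142, 0.0, 0.07]
wrist_force: [-0.2, 0.4, -0.8]
width: 0.0423
finger_force: 0.0
```

```bash
python3 - <<'E'
from h import *
im,T=snap('wrist','w6.png'); o=robot.get_obs(); print(o['time'],o['tool_pos'],o['width'])
B=np.load('B.npy')
for q,z in[((-.068,0),.087),((-.082,0),.08),((.107,0),.08),((-.068,.136),.08),((.107,.136),.08)]:
    w=B@np.r_[q,1]; print(q,proj('wrist',[[w[0],w[1],z]],T)[0].round(1))
E
```

```text
11.0167 [0.45998027 0.06879522 0.30449319] 0.04260787346570657
(-0.068, 0) [320.  191.5]
(-0.082, 0) [320.  201.4]
(0.107, 0) [318.9  34.4]
(-0.068, 0.136) [208.8 191.1]
(0.107, 0.136) [195.2  35.1]
```

View pics/w6.png

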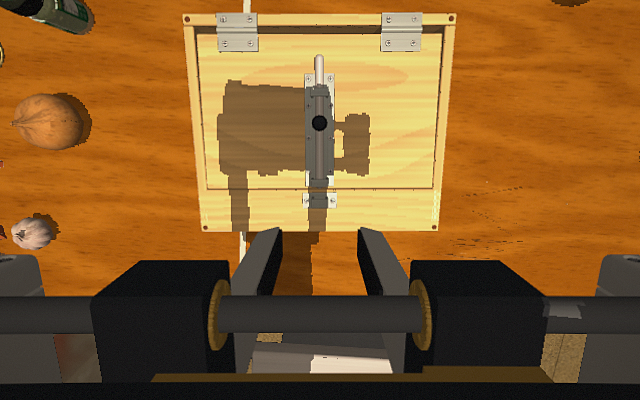

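The lid is down on its seal, with the knob cap at (319,123), the keeper at (320,200) and the lid edge at v≈188. I'll compute the knob position from this.

```bash
python3 - <<'E'
from h import *
im=cv2.imread('pics/w6.png'); T=np.load('pics/w6.png.npy'); B=np.load('B.npy')
m=cv2.inRange(im,(0,0,0),(45,45,45)); m[:105]=0;m[140:]=0;m[:,:305]=0;m[:,335:]=0
n,l,s,c=cv2.connectedComponentsWithStats(m); i=1+s[1:,4].argmax(); print(s[i],c[i])
for z in(.12,.124): w=onz('wrist',[c[i]],z,T)[0]; print(w,np.linalg.inv(B)@np.r_[w[:2],1])
top,_=snap('top','top6.png'); print(robot.get_obs()['time'])
k=onz('wrist',[(320,195)],.0985,T)[0]; print('keeper',k,np.linalg.inv(B)@np.r_[k[:2],1])
# rod direction
r=onz('wrist',[(319.5,58),(319,185)],.094,T); print('rod',np.arctan2(*(r[0]-r[1])[1::-1]))
E
```

```text
[312 115  15  16 187] [319.01069519 122.6631016 ]
[0.52552497 0.07339331 0.12      ] [1.27165545e-02 5.09007119e-04 1.00000000e+00]
[0.52553468 0.07338986 0.124     ] [1.27259617e-02 5.04807543e-04 1.00000000e+00]
11.0667
keeper [0.44323155 0.06643276 0.0985    ] [-6.98691007e-02 -7.21093611e-06  1.00000000e+00]
rod 0.06671456267527606
```

Emit:
{"fn": "arm_command", "kwargs": {"targets": [[0.065,0.005,-0.03,0],[0.131,0.009,-0.08,0],[0.131,0.009,-0.15,0],[0.131,0.009,-0.22,0],[0.131,0.009,-0.29,0],[0.131,0.009,-0.35,0],[0.131,0.009,-0.39,0],[0.131,0.009,-0.417,0]]}}

```text
time: 11.73
tool_pos: [0.5236, 0.0732, 0.0924]
ee_rot: [-3.141, 0.005, 0.07]
wrist_force: [-0.5, 0.0, -0.0]
width: 0.0419
finger_force: 0.0
```

Emit:
{"fn": "arm_command", "kwargs": {"targets": [[0,0,0,0],[0,0,0,0],[0,0,0,0],[0,0,0,0],[0,0,0,0],[0,0,0,0],[0,0,0,0]], "claw": 1}}

```text
time: 12.32
tool_pos: [0.5265, 0.0738, 0.0974]
ee_rot: [-3.141, -0.003, 0.07]
wrist_force: [0.4, 2.0, 2.3]
width: 0.0158
finger_force: 30.0
```

Emit:
{"fn": "arm_command", "kwargs": {"targets": [[0,0,-0.003,0],[0,0,-0.006,0],[0,0,-0.009,0],[0,0,-0.009,0],[0,0,-0.009,0]]}}

```text
time: 12.73
tool_pos: [0.5265, 0.0737, 0.0936]
ee_rot: [-3.141, -0.003, 0.071]
wrist_force: [-1.8, 1.6, 7.9]
width: 0.0158
finger_force: 30.0
```

Emit:
{"fn": "arm_command", "kwargs": {"targets": [[0,0,-0.002,0],[0,0,-0.004,0],[0,0,-0.004,0],[0,0,-0.004,0]]}}

```text
time: 13.07
tool_pos: [0.5277, 0.0738, 0.0934]
ee_rot: [-3.141, -0.007, 0.071]
wrist_force: [-1.2, 2.7, 12.1]
width: 0.0157
finger_force: 30.0
```

The lid is firmly down: the extra press added force without further travel. Sliding the bolt.

Emit:
{"fn": "arm_command", "kwargs": {"targets": [[-0.008,-0.0006,0,0],[-0.016,-0.0011,0,0],[-0.024,-0.0017,0,0],[-0.034,-0.0024,0,0],[-0.044,-0.0031,0,0],[-0.054,-0.0038,0,0],[-0.064,-0.0045,0,0],[-0.074,-0.0052,0,0]]}}

```text
time: 13.73
tool_pos: [0.4918, 0.0712, 0.0934]
ee_rot: [-3.141, -0.01, 0.07]
wrist_force: [1.5, 1.9, 10.8]
width: 0.0159
finger_force: 30.0
```

Emit:
{"fn": "arm_command", "kwargs": {"targets": [[-0.005,-0.0004,0,0],[-0.009,-0.0006,0,0],[-0.012,-0.0008,0,0],[-0.012,-0.0008,0,0],[-0.012,-0.0008,0,0]]}}

```text
time: 14.15
tool_pos: [0.4881, 0.0709, 0.0935]
ee_rot: [-3.141, -0.015, 0.07]
wrist_force: [6.8, 2.3, 7.0]
width: 0.0157
finger_force: 30.0
```

Emit:
{"fn": "arm_command", "kwargs": {"targets": [[-0.005,0,0,0],[-0.005,0,0,0],[-0.005,0,0,0],[-0.005,0,0,0]]}}

```text
time: 14.48
tool_pos: [0.4881, 0.0709, 0.0936]
ee_rot: [-3.141, -0.02, 0.07]
wrist_force: [13.5, 3.7, 3.2]
width: 0.0158
finger_force: 30.0
```

Emit:
{"fn": "arm_command", "kwargs": {"targets": [[0.003,0,0,0],[0.003,0,0,0],[0.003,0,0,0],[0.003,0,0,0],[0.003,0,0,0]], "claw": 0.6}}

```text
time: 14.9
tool_pos: [0.4806, 0.0701, 0.0886]
ee_rot: [3.141, 0.002, 0.07]
wrist_force: [-0.7, 0.6, 0.0]
width: 0.0374
finger_force: 0.0
```

Emit:
{"fn": "arm_command", "kwargs": {"targets": [[0,0,0.03,0],[0,0,0.1,0],[0,0,0.18,0],[0,0,0.26,0],[-0.08,0,0.34,0],[-0.15,0,0.4,0],[-0.15,0,0.4,0],[-0.15,0,0.4,0]]}}

```text
time: 15.57
tool_pos: [0.4059, 0.0704, 0.2944]
ee_rot: [3.141, -0.009, 0.071]
wrist_force: [0.4, 0.1, 0.4]
width: 0.0374
finger_force: 0.0
```

```bash
python3 - <<'E'
from h import *
im,T=snap('wrist','w7.png'); o=robot.get_obs(); print(o['time'],o['tool_pos'],o['width'])
B=np.linalg.inv(np.load('B.npy'))
g=cv2.inRange(im,(0,0,0),(45,45,45)); g[220:]=0; g[:,:300]=0; g[:,345:]=0
n,l,s,c=cv2.connectedComponentsWithStats(g)
for i in range(1,n):
    if s[i,4]>60: print(s[i],c[i],B@np.r_[onz('wrist',[c[i]],.118,T)[0][:2],1])
p=proj('wrist',[[.43,.066,.09]],T)[0].astype(int); print(p)
top,_=snap('top','top7.png')
a=cv2.resize(im[:300,150:490],(453,400)); b=cv2.resize(top[120:290,230:380],(340,400)); cv2.imwrite('pics/c7.png',np.hstack([a,b]))
E
```

```text
15.6167 [0.4065763  0.07030041 0.2916032 ] 0.03752542443886915
[317 101  15  17 197] [324.19796954 109.1928934 ] [-2.62037028e-02  8.44241218e-04  1.00000000e+00]
[324 162]
```

View pics/c7.png

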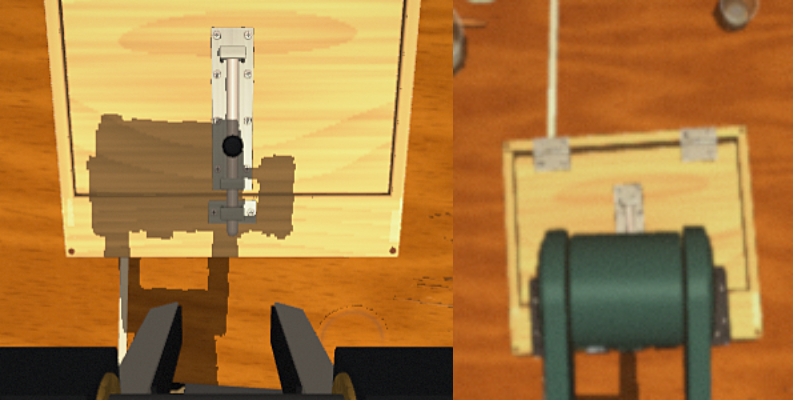

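The last view shows the bolt through the keeper, with the nose past it at crop (232,232). The lid is flush, the knob has moved about 39 mm to its stop, and the gripper is clear. Handing in.

```bash
python3 -c "
from bench import robot
print(robot.close_job())"
```

```text
the job is handed in; nothing more can be done
None
```

The scissors are in the safety box beside the matches, the lid is pressed flush, and the bolt is through the keeper against its stop; I handed the job in at about 16 s without touching the onion, jar or bowl.

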